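# Shut the drawer with the heat sink

### The job

The heat sink has been put away in one of the two open drawers of the little drawer unit on the bench. Push that drawer fully home until its catch takes it, with the heat sink still inside, and leave the other open drawer as it stands.

Things in the scene. Friction and masses are not known exactly. Their poses are not given: they have to be found in the camera images.
- drawer_unit: flat grey drawer unit, fixed, 160 mm deep (x), 290 wide (y), 56 high; three like drawers side by side, the middle one shut, the left and right ones open; each front is 90 mm wide, 5 to 51 mm above the bench. Origin: centre of the underside. x points from the fronts to the back, away from the robot (up to 0.3 rad askew), y left, z up. Roof's front edge: x = -80 mm. A tape roll lies on the roof.
- left_pull (a point): centre of the outer face of the left drawer's pull, a block 44 mm wide, 14 high, the foremost part of the drawer, 36 mm above the bench. Axes as the unit's. Starts 50 to 85 mm open; shut, it is at x -96, y 96, z 36 mm in the unit's frame. Slides along x with about 1 N and stays put; from 18 mm open the push grows to 4 to 6 N, and from about 6 mm a roller catch pulls it home to its stop.
- right_pull (a point): centre of the outer face of the right drawer's pull, a block 44 mm wide, 14 high, the foremost part of the drawer, 36 mm above the bench. Axes as the unit's. Starts 50 to 85 mm open; shut, it is at x -96, y -96, z 36 mm in the unit's frame. Slides along x with about 1 N and stays put; from 18 mm open the push grows to 4 to 6 N, and from about 6 mm a roller catch pulls it home to its stop.
- heat_sink_centre (a point): centre of the loose finned black heat sink, 34 x 40 x 22 mm, lying on the floor of either the left or the right drawer, some 40 to 85 mm behind the pull's outer face. The other open drawer has a circuit board (42 x 62 mm) in it.
There are look-alikes about, which are no part of the job. What is meant by the part that bears heat_sink_centre is not brown or white, and is the smaller of those in its own colour.

How it is judged (in metres and radians):
At the end, for the whole second after the job is handed in: The drawer that holds the heat sink is shut and held by its catch (within 5 mm of home), the heat sink lies in it, and the other open drawer is within 15 mm of where it stood (((x of heat_sink_centre in the frame of left_pull between 0.005 and 0.17 m and y of heat_sink_centre in the frame of left_pull between -0.045 and 0.045 m and z of heat_sink_centre in the frame of left_pull below 0.02 m and x of left_pull in the frame of drawer_unit above -0.101 m and distance of right_pull from where it was at the start of the episode below 0.015 m) or (x of heat_sink_centre in the frame of right_pull between 0.005 and 0.17 m and y of heat_sink_centre in the frame of right_pull between -0.045 and 0.045 m and z of heat_sink_centre in the frame of right_pull below 0.02 m and x of right_pull in the frame of drawer_unit above -0.101 m and distance of left_pull from where it was at the start of the episode below 0.015 m))); the robot touches nothing.
It also fails if it takes over 29 s, if anything falls off the work surface, if the arm or the gripper's body presses on something with over 40 N, if the wrist force passes 120 N, or if a joint passes its speed limit or range.

### The arm

A 6-joint arm with a two-finger parallel gripper is mounted at the origin on a cart in front of the work surface, level with it; the furniture and walls round the work are solid. World frame = base frame: x ahead of the robot, y to its left, z up, the work surface at z = 0. Lengths are in mm, angles in rad, forces in N, time in s.
With the tool pointing down it reaches from about 250 to 775 mm from the base axis. Payload 4 kg.
Tool frame: the origin (TCP) lies midway between the tips of the shut fingers; the grasp point (between the pads) lies 19 mm behind it; z points along the fingers, y is the line along which they close (so a half turn about z gives the same grasp; the last joint's range is limited). The gripper opens to 94 mm and grips with 3 to 60 N. Pads are 16 mm wide; open, the fingers measure 119 mm over their backs; the gripper's body (75 mm by 177 mm) begins 78 mm behind the grasp point.
Start: joints at [-0.103, 0.087, 1.371, -0, 1.684, -0.103], TCP at [550.018, -0.007, 205.506] pointing down, gripper open.
Joint ranges: [-3.1, 3.1], [-0.76, 2.03], [0.27, 2.55], [-1.08, 4.22], [0.17, 2.65], [-2.57, 2.57]. Speed limits (rad/s): [2.79, 2.79, 3.14, 3.14, 3.14, 3.14].

### API

Orientations are given as a 3x3 rotation matrix whose columns are the frame's x, y, z axes.
In Python, from bench import bot gives the robot as it stands.
- The arm moves only by the tool apply_moves, never from a script. Its argument "moves" is a list of rows, each a list of 3 entries, a list of its own where there are three numbers: the turn, a rotation vector about the tool's x, y, z in units of 5 degrees (1.0 is 5 degrees), then the shift along the tool's x, y, z in m, then the opening, from -1 (shut) to 1 (fully open). In form: [[[ax, ay, az], [tx, ty, tz], fingers], ...]. A call has 1 to 12 rows; each row shifts and turns the commanded pose from where the row before left it, along the tool's axes as they then stand; what a row does not reach is not made up. A row lasts 1/10 s, in which the tool goes at most 50 mm and 8.59 degrees, less where a joint would pass 70% of its speed; a pose out of reach is approached as far as the arm can. A call with a gripper value outside its range is refused whole. The fingers move at their own pace and stop on an object; the grip force is fixed at half the most. Time passes only in rows, so rows that do not move let the fingers close. It gives the time, the measured TCP pose, the force, the opening and the grip force at its end, in the units of the state.
- bot.get_obs(): the state, without advancing time (a new reading comes with each control period).
- bot.snapshot(name): name is "scene" or "side" or "wrist"; returns a dict with "img" (384x512x3 uint8, red, green, blue), "fov_y" (degrees; the focal length in pixels is half the picture's height over the tangent of half this angle, whatever the lens; pixels are square), "cx", "cy" (the principal point, pixels), "R" (3x3) and "t" (3): a world point X has camera coordinates R X + t; the wrist camera has in their place "hand_eye" (4x4, takes a point from camera to tool coordinates, whose origin is the TCP and whose axes are the flange's). Camera axes: x right, y down, z forward; pixel columns grow to the right and rows downward; lengths in mm; the calibration is good to about 2 mm. A picture is of the moment at which its call begins: read the wrist's pose just before it. There is no depth.
- bot.close_job(): hands the job in; it is judged then, once.
The state is a dict: "t": time; "qpos": joint angles; "dq": joint speeds; "joint_efforts": joint torques, N m; "tcp_pos": TCP position; "ee_rot": TCP orientation; "wrist_force": force on the tool from outside, world axes, zero at the start; "wrist_torque": the same for the moment, N m; "width": finger opening in mm; "grasp_force": force on a finger pad.
Only numpy, scipy, OpenCV 4.12 (cv2) and the standard library are available. Lean on these libraries where they do the work, as an engineer would, in place of code of your own. Each camera call takes 0.05 s, during which the arm holds its last target. There are 200 camera calls.

## Working session

There is one attempt and no reset: what is moved stays moved. The work goes in short steps, Python scripts to look and compute and a tool call to move; the robot and the scene stay as the last step left them, time stands still between calls to the robot, and variables do not carry over. Pictures are saved under pics/ and viewed, at most 10 in all, crops included, and the job is handed in when it is done.

Besides the shell and the picture viewer there is one more tool, called after "Request:" as name(argument=value, ...), one argument or row to a line, values as JSON. apply_moves: Moves the arm, as the interface text tells. Its arguments: {"type":"object","properties":{"moves":{"type":"array","items":{"type":"array"}}},"required":["moves"]}

```bash
mkdir -p pics; ls
python3 - <<'E'
from bench import bot
import cv2,numpy as np,pickle
o=bot.get_obs();d={}
for n in("scene","side"):
    s=bot.snapshot(n);d[n]=s;cv2.imwrite(f"pics/{n}0.png",cv2.cvtColor(s["img"],cv2.COLOR_RGB2BGR))
    print(n,s["fov_y"],s["cx"],s["cy"],np.round(s["R"],3).tolist(),s["t"])
pickle.dump(d,open("d.pkl","wb"));print(o["t"],o["tcp_pos"],np.round(o["ee_rot"],3).tolist())
E
```

```text
pics
scene 42.09038275634227 252.9987957508624 194.58503541272094 [[-0.903, -0.43, 0.012], [-0.304, 0.619, -0.725], [0.304, -0.658, -0.689]] [ 554.97164142  113.64836715 1006.43375701]
side 47.83232922268414 260.57434098088936 189.75704072246955 [[0.988, -0.156, 0.008], [-0.086, -0.589, -0.803], [0.13, 0.793, -0.595]] [-521.23696062  211.77504413  682.86836924]
0.0 [5.49465558e+02 5.51638368e-02 2.04319613e+02] [[-0.0, 1.0, -0.002], [1.0, 0.0, 0.0], [0.0, -0.002, -1.0]]
```

View pics/scene0.png

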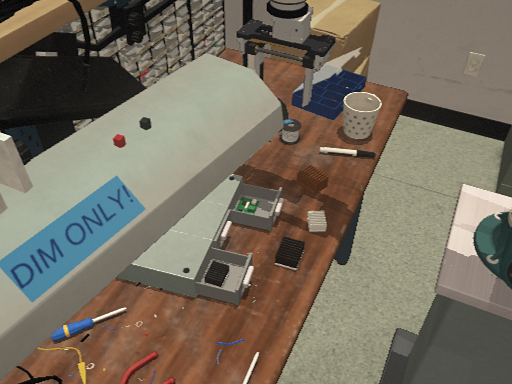

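View pics/side0.png

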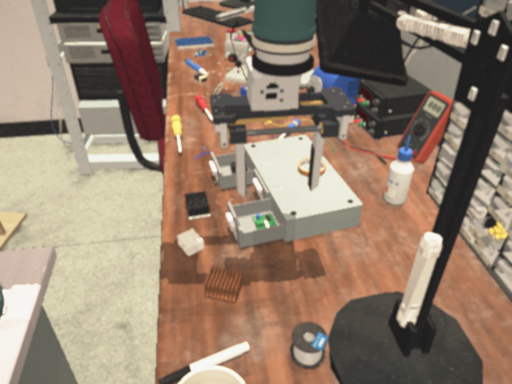

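The scene view (camera looking from the robot's left, robot to the right) shows two open drawers. The near one, the left drawer, has its pull at about (249,277) and holds a black finned block at (217,271). The far one, the right drawer, has its pull at (279,205) and holds a green board at (246,206).

What could be taken for the heat sink:
- black block in the left drawer at (217,271)
- larger black block on the bench at (290,252)
- brown block at (313,178)
- white block at (317,221)

I choose the black one in the drawer, since it is the smaller of the two black ones. A close crop will check this. A lamp shade also overhangs the work area.

```bash
cat > h.py <<'E'
import numpy as np,pickle,cv2
d=pickle.load(open("d.pkl","rb"))
def ray(s,p):
    f=s["img"].shape[0]/2/np.tan(np.radians(s["fov_y"]/2)); R=np.array(s["R"]);t=np.array(s["t"])
    v=R.T@np.array([(p[0]-s["cx"])/f,(p[1]-s["cy"])/f,1]); return -R.T@t,v/np.linalg.norm(v)
def onz(s,p,z):
    c,v=ray(s,p); return c+v*(z-c[2])/v[2]
def tri(a,b):
    c1,v1=ray(d["scene"],a);c2,v2=ray(d["side"],b)
    k=np.linalg.lstsq(np.c_[v1,-v2],c2-c1,rcond=None)[0]
    p,q=c1+k[0]*v1,c2+k[1]*v2; return (p+q)/2,np.linalg.norm(p-q)
E
python3 - <<'E'
from h import *
a=cv2.resize(d["scene"]["img"][170:310,170:340],None,fx=4.7,fy=4.2,interpolation=cv2.INTER_CUBIC)[:588,:799]
b=cv2.resize(d["side"]["img"][130:255,175:315],None,fx=5,fy=4.7,interpolation=cv2.INTER_CUBIC)
a=cv2.resize(d["scene"]["img"][170:310,170:340],(680,560),interpolation=cv2.INTER_CUBIC)
b=cv2.resize(d["side"]["img"][130:255,180:360],(720,500),interpolation=cv2.INTER_CUBIC)
for n,i in(("a",a),("b",b)):cv2.imwrite(f"pics/c{n}.png",i[:,:,::-1])
E
```

```text
(no output)
```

View pics/ca.png

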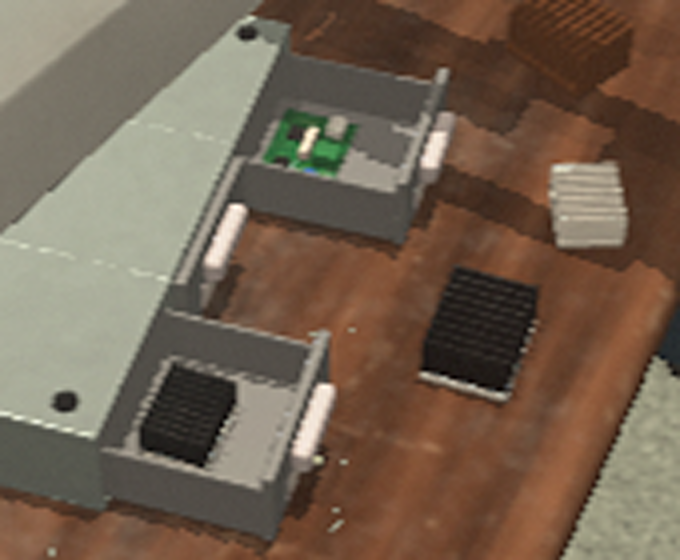

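View pics/cb.png

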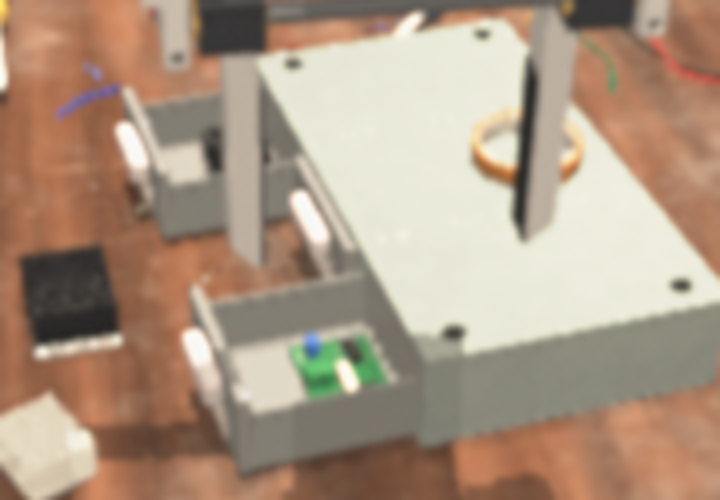

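The crops confirm it. The left drawer holds the small, plain black heat sink at crop (188,413). The bench decoy at (480,330) is larger with a white base, and the right drawer holds the green board.

Run:
```python
from h import *
np.set_printoptions(precision=1,suppress=True)
S=lambda x,y:(170+x/4,170+y/4)
T=lambda x,y:(180+x/4,130+y/4)
A=onz(d["scene"],S(98,437),56);B=onz(d["scene"],S(290,32),56)
print("roof front L,R",A,B,np.linalg.norm(A-B),"yaw",np.arctan2(-(A-B)[0],(A-B)[1]))
C=onz(d["side"],T(257,62),56);D=onz(d["side"],T(417,352),56)
print("side",C,D,np.linalg.norm(C-D),np.arctan2(-(C-D)[0],(C-D)[1]))
for n,a,b in(("L",S(316,428),T(130,155)),("M",S(230,240),T(308,232)),("R",S(440,148),T(198,368))):
    print(n,tri(a,b),onz(d["scene"],a,36),onz(d["side"],b,36))
y=np.arctan2(-(A-B)[0]-(C-D)[0],(A-B)[1]+(C-D)[1])
R=np.array([[np.cos(y),-np.sin(y)],[np.sin(y),np.cos(y)]]);m=(A+B+C+D)[:2]/4
o=m+R@[80,0];print("yaw",y,"origin",o,"shut L",o+R@[-96,96])
for a,b in((S(316,428),T(130,155)),(S(440,148),T(198,368))):print("unit frame",R.T@(tri(a,b)[0][:2]-o))
print("heat",R.T@(onz(d["scene"],S(188,413),20)[:2]-o), "decoy",onz(d["scene"],S(480,330),15))
print("lamp",tri((283,110),(405,80)),tri((283,110),(318,70)))
```

```text
roof front L,R [543.9 389.5  56. ] [586.9 112.4  56. ] 280.3966831733214 yaw 0.1538390124211685
side [548.1 380.   56. ] [589. 107.  56.] 276.070225952476 0.14866249065516318
L (array([467.9, 327.2,  32.6]), np.float64(0.9221217397446642)) [466.4 329.5  36. ] [468.2 322.2  36. ]
M (array([557.2, 240.8,  31.6]), np.float64(0.8335202068532808)) [554.8 244.4  36. ] [556.7 235.1  36. ]
R (array([488. , 136.7,  33.4]), np.float64(0.7077738981504709)) [486.7 139.2  36. ] [488.1 133.8  36. ]
yaw 0.15127087497193537 origin [646.  259.3] shut L [536.7 339.7]
unit frame [-165.8   93.9]
unit frame [-174.7  -97.4]
heat [-104.    94.4] decoy [426.8 226.7  15. ]
lamp (array([624. ,  28.2, 283.1]), np.float64(245.805852372597)) (array([565.6, 115.2, 298.9]), np.float64(151.2625291620311))
```

Run:
```python
from h import *
np.set_printoptions(precision=0,suppress=True)
def plane(s,a,b):
    c,u=ray(s,a);_,v=ray(s,b);n=np.cross(u,v);return c,n/np.linalg.norm(n)
c,n=plane(d["side"],(322,71),(400,81))
for p in((283,110),(275,130),(200,180),(100,262),(0,345)):
    q,v=ray(d["scene"],p);print(p,q+v*(n@(c-q))/(n@v))
s=d["scene"];f=192/np.tan(np.radians(s["fov_y"]/2))
for P in((540,336,36),(540,336,150),(540,336,250),(540,336,350),(600,336,150),(600,336,250),(490,320,300),(450,310,300),(550,0,300)):
    X=s["R"]@np.array(P)+s["t"];print(P,f*X[:2]/X[2]+[s["cx"],s["cy"]])
print("base",onz(d["side"],(400,330),0))
```

```text
(283, 110) [463. 219. 331.]
(275, 130) [460. 256. 318.]
(200, 180) [535. 359. 269.]
(100, 262) [617. 513. 202.]
(0, 345) [692. 655. 139.]
(540, 336, 36) [212. 265.]
(540, 336, 150) [209. 223.]
(540, 336, 250) [205. 179.]
(540, 336, 350) [202. 127.]
(600, 336, 150) [178. 212.]
(600, 336, 250) [173. 168.]
(490, 320, 300) [239. 158.]
(450, 310, 300) [266. 161.]
(550, 0, 300) [285.  55.]
base [ 730. -122.    0.]
```

Left pull is at about (467,326), and shut it should be near (541,337). The unit's yaw is 0.15 rad. I'll shut the fingers, go in front of the pull at height, and align.

Request:
apply_moves(
  moves=[
    [[0,0,0],[0.032,-0.0125,0],-1],
    [[0,0,0],[0.032,-0.0125,0],-1],
    [[0,0,0],[0.032,-0.0125,0],-1],
    [[0,0,0],[0.032,-0.0125,0],-1],
    [[0,0,0],[0.032,-0.0125,0],-1],
    [[0,0,0],[0.032,-0.0125,0],-1],
    [[0,0,0],[0.032,-0.0125,0],-1],
    [[0,0,0],[0.032,-0.0125,0],-1],
    [[0,0,0],[0.032,-0.0125,0],-1],
    [[0,0,0],[0.032,-0.0125,0],-1],
    [[0,0,-0.85],[0,0,0],-1],
    [[0,0,-0.85],[0,0,0],-1],
  ],
)

```text
t: 1.3
tcp_pos: [424.1, 321.0, 204.7]
ee_rot: [[-0.153, 0.988, -0.001], [0.988, 0.153, -0.001], [-0.001, -0.001, -1.0]]
wrist_force: [0.1, -0.1, 1.2]
width: 1.9
grasp_force: 0.0
```

Request:
apply_moves(
  moves=[
    [[0,0,0],[0,0,0.03],-1],
    [[0,0,0],[0,0,0.03],-1],
    [[0,0,0],[0,0,0.03],-1],
    [[0,0,0],[0,0,0],-1],
  ],
)

```text
t: 1.7
tcp_pos: [421.7, 318.0, 109.9]
ee_rot: [[-0.148, 0.989, -0.01], [0.989, 0.148, -0.006], [-0.004, -0.01, -1.0]]
wrist_force: [-0.1, 0.2, -1.0]
width: 0.4
grasp_force: 0.0
```

Run:
```python
from bench import bot
import cv2,numpy as np
o=bot.get_obs();print(o["t"],o["tcp_pos"],np.round(o["ee_rot"],3).tolist(),o["wrist_force"],o["width"])
a=[bot.snapshot(n)["img"] for n in("scene","side")]
i=np.hstack([cv2.resize(a[0][90:320,140:340],(400,460)),cv2.resize(a[1][30:260,140:340],(400,460))])
cv2.imwrite("pics/m1.png",i[:,:,::-1])
```

```text
1.7 [421.68020965 318.00854509 109.92733355] [[-0.148, 0.989, -0.01], [0.989, 0.148, -0.006], [-0.004, -0.01, -1.0]] [-0.13692713  0.19519319 -0.99753346] 0.38357018586000347
```

View pics/m1.png

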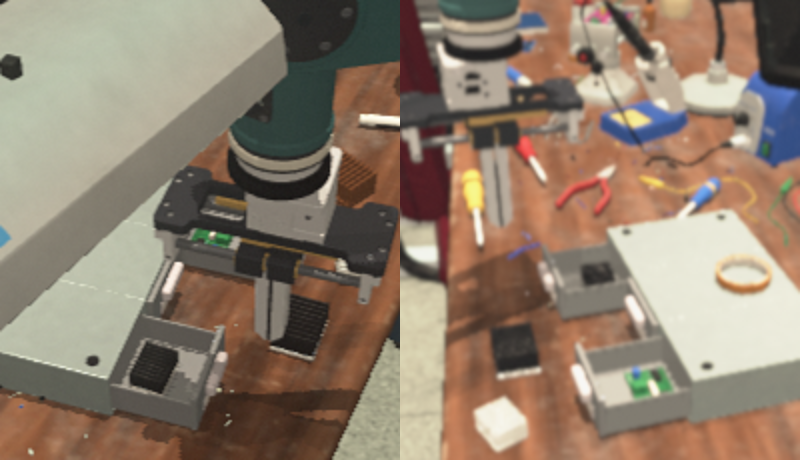

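The fingers stand clear in front of the left pull. The scene view shows the shade occluding the upper wrist. The side view is clear around the arm up to about z 390. I'll lean the wrist back 15° for margin, then go down.

Request:
apply_moves(
  moves=[
    [[-1.5,0,0],[0,0,0],-1],
    [[-1.5,0,0],[0,0,0],-1],
    [[0,0,0],[0,-0.0047,0.0174],-1],
    [[0,0,0],[0,-0.0047,0.0174],-1],
    [[0,0,0],[0,-0.0047,0.0174],-1],
    [[0,0,0],[0,-0.0047,0.0174],-1],
    [[0,0,0],[0,-0.0047,0.0174],-1],
    [[0,0,0],[0,0,0],-1],
    [[0,0,0],[0,0,0],-1],
  ],
)

```text
t: 2.7
tcp_pos: [426.0, 320.7, 27.4]
ee_rot: [[-0.148, 0.955, 0.258], [0.989, 0.142, 0.04], [0.001, 0.261, -0.965]]
wrist_force: [0.5, 0.4, 0.3]
width: 0.2
grasp_force: 0.0
```

Run:
```python
from bench import bot
import cv2,numpy as np
o=bot.get_obs();print(o["t"],o["tcp_pos"],o["wrist_force"])
a=[bot.snapshot(n)["img"] for n in("scene","side")]
i=np.hstack([cv2.resize(a[0][90:320,140:340],(400,460)),cv2.resize(a[1][30:260,140:340],(400,460))])
cv2.imwrite("pics/m2.png",i[:,:,::-1])
```

```text
2.7 [426.00473157 320.72965937  27.41546351] [0.52416116 0.42883695 0.33132863]
```

View pics/m2.png

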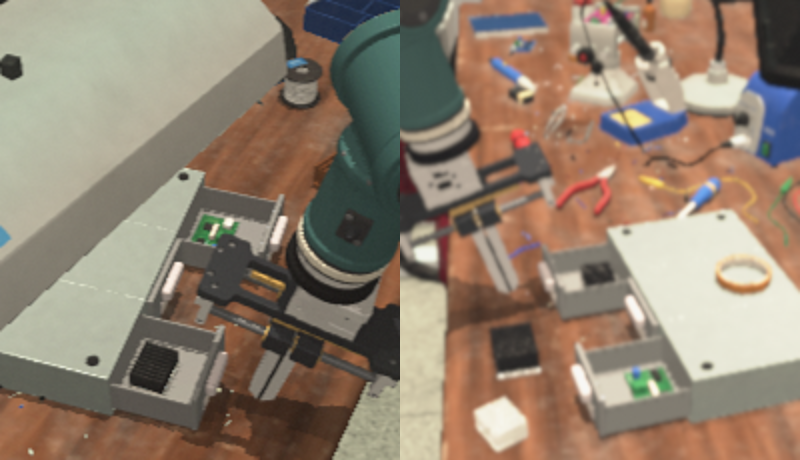

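The arm is now well clear of the shade, with the fingers in front of the left pull. Next: lower 7 mm, then push along the unit's x.

Request:
apply_moves(
  moves=[
    [[0,0,0],[0,-0.0018,0.0068],-1],
    [[0,0,0],[0,0.0097,0.0026],-1],
    [[0,0,0],[0,0.0097,0.0026],-1],
    [[0,0,0],[0,0.0068,0.0018],-1],
    [[0,0,0],[0,0.0068,0.0018],-1],
    [[0,0,0],[0,0.0068,0.0018],-1],
    [[0,0,0],[0,0.0068,0.0018],-1],
    [[0,0,0],[0,0.0068,0.0018],-1],
    [[0,0,0],[0,0.0068,0.0018],-1],
    [[0,0,0],[0,0,0],-1],
  ],
)

```text
t: 3.8
tcp_pos: [487.6, 329.2, 18.6]
ee_rot: [[-0.147, 0.955, 0.257], [0.989, 0.142, 0.038], [-0.0, 0.26, -0.966]]
wrist_force: [0.3, -0.2, 0.0]
width: 0.6
grasp_force: 0.0
```

Request:
apply_moves(
  moves=[
    [[0,0,0],[0,0.0058,0.0016],-1],
    [[0,0,0],[0,0.0058,0.0016],-1],
    [[0,0,0],[0,0.0058,0.0016],-1],
    [[0,0,0],[0,0.0058,0.0016],-1],
    [[0,0,0],[0,0,0],-1],
  ],
)

```text
t: 4.3
tcp_pos: [511.0, 332.8, 18.2]
ee_rot: [[-0.147, 0.955, 0.256], [0.989, 0.142, 0.038], [0.0, 0.259, -0.966]]
wrist_force: [-0.6, -0.0, -0.6]
width: 0.4
grasp_force: 0.0
```

Run:
```python
from bench import bot
import cv2,numpy as np
a=[bot.snapshot(n)["img"] for n in("scene","side")]
i=np.hstack([cv2.resize(a[0][150:320,140:340],(400,340)),cv2.resize(a[1][90:260,140:340],(400,340))])
cv2.imwrite("pics/m3.png",i[:,:,::-1])
```

```text
(no output)
```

View pics/m3.png

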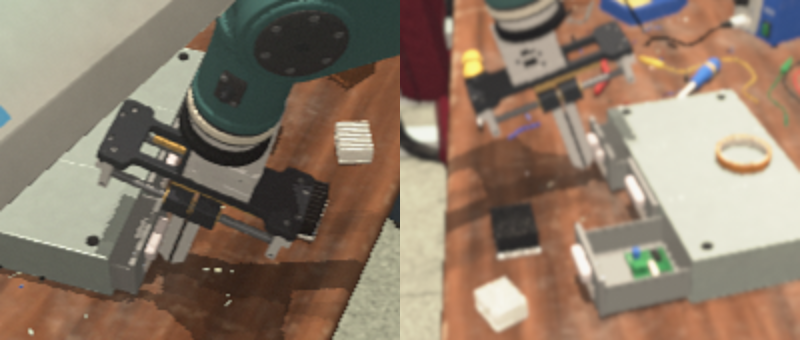

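The drawer follows and is about 20 mm from home. The right drawer hasn't moved. Continuing gently.

Request:
apply_moves(
  moves=[
    [[0,0,0],[0,0.0039,0.001],-1],
    [[0,0,0],[0,0.0039,0.001],-1],
    [[0,0,0],[0,0.0039,0.001],-1],
    [[0,0,0],[0,0,0],-1],
  ],
)

```text
t: 4.8
tcp_pos: [522.7, 334.7, 18.7]
ee_rot: [[-0.148, 0.955, 0.257], [0.989, 0.143, 0.039], [0.0, 0.26, -0.966]]
wrist_force: [0.7, 0.4, -0.2]
width: 0.4
grasp_force: 0.0
```

Request:
apply_moves(
  moves=[
    [[0,0,0],[0,0.0029,0.0008],-1],
    [[0,0,0],[0,0.0029,0.0008],-1],
    [[0,0,0],[0,0,0],-1],
  ],
)

```text
t: 5.1
tcp_pos: [528.0, 335.5, 18.3]
ee_rot: [[-0.148, 0.956, 0.255], [0.989, 0.143, 0.038], [0.0, 0.258, -0.966]]
wrist_force: [-2.4, -0.9, 1.8]
width: 0.1
grasp_force: 1.6
```

Request:
apply_moves(
  moves=[
    [[0,0,0],[0,0.0029,0.0008],-1],
    [[0,0,0],[0,0.0019,0.0005],-1],
    [[0,0,0],[0,0,0],-1],
  ],
)

```text
t: 5.4
tcp_pos: [528.3, 335.5, 18.1]
ee_rot: [[-0.147, 0.958, 0.246], [0.989, 0.143, 0.036], [-0.001, 0.249, -0.969]]
wrist_force: [-19.3, -2.9, 13.2]
width: 0.1
grasp_force: 9.6
```

Request:
apply_moves(
  moves=[
    [[0,0,0],[0,0.0029,0.0008],-1],
    [[0,0,0],[0,0.0019,0.0005],-1],
    [[0,0,0],[0,0,0],-1],
  ],
)

```text
t: 5.7
tcp_pos: [528.4, 335.6, 18.0]
ee_rot: [[-0.147, 0.96, 0.237], [0.989, 0.144, 0.033], [-0.002, 0.239, -0.971]]
wrist_force: [-33.3, -6.6, 25.8]
width: 0.4
grasp_force: 17.5
```

It's hard against the stop: 33 N with no further travel, and the position matches home. Backing off along the unit's -x, then up.

Request:
apply_moves(
  moves=[
    [[0,0,0],[0,-0.0097,-0.0026],-1],
    [[0,0,0],[0,-0.0193,-0.0052],-1],
    [[0,0,0],[0,-0.0193,-0.0052],-1],
    [[0,0,0],[0,-0.0193,-0.0052],-1],
    [[0,0,0],[0,-0.0193,-0.0052],-1],
    [[0,0,0],[0,0.0052,-0.0193],-1],
    [[0,0,0],[0,0.0052,-0.0193],-1],
    [[0,0,0],[0,0.0052,-0.0193],-1],
    [[0,0,0],[0,0,0],-1],
    [[0,0,0],[0,0,0],-1],
  ],
)

```text
t: 6.7
tcp_pos: [449.6, 323.7, 78.5]
ee_rot: [[-0.148, 0.955, 0.257], [0.989, 0.143, 0.039], [0.0, 0.26, -0.966]]
wrist_force: [-0.1, 0.1, -0.1]
width: 0.5
grasp_force: 0.0
```

Run:
```python
from bench import bot
import cv2,numpy as np
o=bot.get_obs();print(o["t"],o["tcp_pos"],o["wrist_force"])
a=[bot.snapshot(n)["img"] for n in("scene","side")]
i=np.hstack([cv2.resize(a[0][150:320,140:340],(400,340)),cv2.resize(a[1][90:260,140:340],(400,340))])
cv2.imwrite("pics/m4.png",i[:,:,::-1])
```

```text
6.7 [449.59857767 323.66962619  78.53742295] [-0.09002783  0.08822896 -0.09513632]
```

View pics/m4.png

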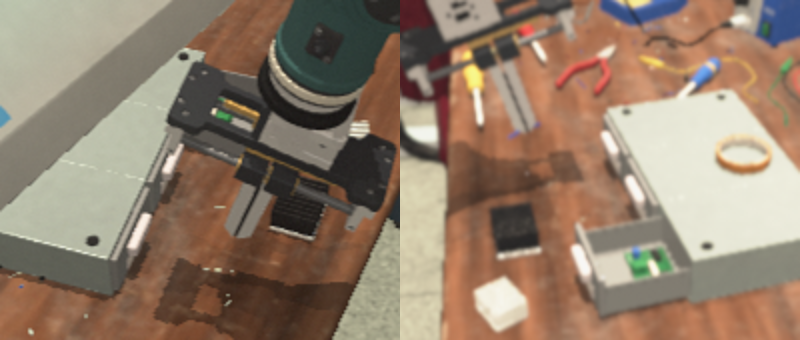

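The left drawer is shut, with its pull in line with the middle one. The right drawer hasn't moved and the arm is clear, so I'm handing in.

```bash
python3 -c "
from bench import bot
print(bot.close_job())"
```

```text
the job is handed in; nothing more can be done
None
```

I pushed the left drawer, which holds the heat sink, hard against its stop and handed the job in with the arm clear; the right drawer looks unmoved, and no verdict came back.

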